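# Angle the light bar past the post into its charging bay

### The arm

A 6-joint arm with a two-finger parallel gripper is mounted at the origin on the work surface. World frame = base frame: x ahead of the robot, y to its left, z up, the work surface at z = 0. Lengths are in m, angles in rad, forces in N, time in s.
With the tool pointing down it reaches from about 0.35 to 0.725 m from the base axis. Payload 4.3 kg.
Tool frame: the origin (TCP) lies between the finger pads; the fingertips stand 19 mm ahead of it and the grasp point (between the pads) is the TCP; y points along the fingers, z is the direction in which the jaws open and shut, and the axes are right-handed (so a half turn about y gives the same grasp; the last joint's range is limited). The gripper opens to 85 mm and grips with 20 to 120 N. Pads are 22 mm wide; open, the fingers measure 114 mm over their backs; the gripper's body (76 mm by 85 mm) begins 54 mm behind the grasp point. The pads swing forward as they close: fully open they stand 13 mm farther back than shut.
Start: joints at [-0.11, 0.377, 0.081, 1.274, 0, 1.46], TCP at [0.575, 0, 0.25] pointing down, gripper open.
Joint ranges: [-2.72, 2.72], [-0.84, 1.66], [-1.02, 1.22], [-1.77, 2.12], [-1.37, 1.28], [-3.14, 3.14]. Speed limits (rad/s): [2.57, 2.57, 3.14, 3.14, 3.14, 3.14].

### API

Orientations are given as [roll, pitch, yaw] about the fixed x, y, z axes, in that order (R = Rz(yaw) Ry(pitch) Rx(roll)).
In Python, from rig import readout, optics, robot, finder gives the robot as it stands. The module is installed in compiled form; this text tells all that it offers.
- The arm moves only by the tool servo_tool, never from a script. Its argument "increments" is a list of rows, each a list of 2 entries, a list of its own where there are three numbers: the shift along the tool's x, y, z in units of 50 mm (1.0 is 50 mm), then the turn about the tool's y in degrees. In form: [[[dx, dy, dz], yaw], ...]. A call has 1 to 20 rows; each row is the pose to reach, as a shift and turn from the pose measured when the call began, along the tool's axes at that moment; what a row does not reach only later rows make up. A row lasts 1/10 s, in which the tool goes at most 50 mm and 8.59 degrees, less where a joint would pass 70% of its speed; a pose out of reach is approached as far as the arm can. A call with a gripper value outside its range is refused whole. "jaw" is the closure, from -1 (fully open) to 1 (shut), so that 0 is half open, set as the call begins (left out, the last holds). The fingers move at their own pace and stop on an object; "squeeze" is the grip in N (left out, the last holds). Time passes only in rows, so rows that repeat a pose let the fingers close. It gives the time, the measured TCP pose, the force and the opening at its end, in the units of the state.
- readout.read_state(): the state, without advancing time (a new reading comes with each control period).
- optics.read_camera(name): name is "scene" or "side" or "wrist"; returns the picture (384x512x3 uint8, red, green, blue); there is no depth.
- optics.calibration(name): a dict with "K" (3x3 intrinsics, pixels), "world_to_cam" (4x4, takes a point from world to camera coordinates); the wrist camera has in their place "T_tool_cam" (4x4, takes a point from camera to tool coordinates, whose origin is the TCP and whose axes are the tool frame's). Camera axes: x right, y down, z forward; pixel columns grow to the right and rows downward; lengths in m; the calibration is good to about 2 mm. A picture is of the moment at which its call begins: read the wrist's pose just before it. calibration takes no time and is no camera call.
- robot.sign_off(): hands the job in, once; it reports no verdict.
Trained networks look in the newest picture that a camera, given by its name, has taken for a name from the list of things; names that differ only in an ending like _2 or _b are one class to them, and where a whole thing is asked for, a point or a joint stands for the part that bears it (a point fixed in the world has none). Each returns a list of dicts, best first, with "confidence" (0 to 1); they miss things now and then, are a little off and sometimes report something else, mostly with a low value. They report only what shows in the picture. A call takes as long as a camera call.
- finder.look_for(name, camera): "pixel" ([row, column] in pixels, amid what is visible of it).
- finder.masks_of(name, camera): "region" (384x512 bool, what is visible of it) and "pixel" ([row, column] in pixels, amid what is visible of it).
The state is a dict: "clock": time; "q": joint angles; "dq": joint speeds; "joint_torque": joint torques, N m; "tcp_pos": TCP position; "ee_rot": TCP orientation; "wrist_force": force on the tool from outside, world axes, zero at the start; "wrist_torque": the same for the moment, N m; "gripper_width": finger opening in m.
Only numpy, scipy, OpenCV 4.12 (cv2) and the standard library are available. Lean on these libraries where they do the work, as an engineer would, in place of code of your own. Each camera call takes 0.05 s, during which the arm holds its last target. There are 200 camera calls.

### The job

Push the cordless light bar home into its charging bay: nudge one end and then the other so that it angles in past the steel post, and leave it lying in the bay, between its two side cheeks and against the back wall along its whole length. Only push it, gently, with the fingers: it stays flat on the bench and is never gripped or lifted. Leave the jar, bottle, phones and other things where they are.

Things in the scene. Friction and masses are not known exactly. Their poses are not given: they have to be found in the camera images.
- light_bar: loose cordless LED light bar: aluminium, 220 mm long, 30 wide, 28 tall, white strip on top, black end caps, 0.2 to 0.4 kg (slides under 1 to 5 N). Origin: centre of its underside; x across, y along its length, z up. Starts on the robot's side of the bay and to the right, y within 0.35 rad of the bay's y. The ends are alike and may be swapped
- end_a (a point): centre of the bar's end face at its own y = +110 mm, 14 mm above its underside
- end_b (a point): centre of the bar's end face at its own y = -110 mm, 14 mm above its underside
- bay: fixed grey steel bay, no floor or roof, open to the robot. Origin: on the bench, middle of the back wall's inner face; x points away from the robot through the wall (inside is negative x), y left, z up. Back wall 45 mm tall; cheeks 40 tall, 6 thick, reach 45 out, inner faces at y = +140 and -140. Bar home: its middle line at x = -15 mm
- post: fixed upright steel post (a lamp's table socket), 30 mm diameter, 42 tall, before the left part of the bay's mouth: axis 85 mm in front of the back wall's inner face (70 mm free behind the post), 70 to 95 mm left of the bay's middle. The bar cannot go straight in: one end goes behind the post first. Origin: centre of its foot
- phone_large: black phone 155 x 75 x 9 mm lying flat, left on the bench; loose, not part of the job, to be left alone. Origin: centre of its underside
- phone_small: grey phone 125 x 60 x 9 mm lying flat, farther left; loose, not part of the job, to be left alone. Origin: centre of its underside
- flux_jar: small jar, 40 mm across, 45 mm tall, standing in front of and to the left of the post; loose, not part of the job, to be left alone. Origin: centre of its underside
- alcohol_bottle: bottle 48 mm across, 120 mm tall, just left of the bay; loose, not part of the job, to be left alone. Origin: centre of its underside
- solder_spool: metal spool 50 mm across, 35 mm tall, standing just right of the bay; loose, not part of the job, to be left alone. Origin: centre of its underside
- screwdriver: screwdriver 150 mm long lying on the right; loose, not part of the job, to be left alone. Origin: on its middle line
- swab_cup: white cup 60 mm across, 70 mm tall, right of the spool; loose, not part of the job, to be left alone. Origin: centre of its underside

How it is judged:
By the outcome, as a careful person would: the job done as asked, in the order asked, and still so for the second after the job is handed in, with the robot touching nothing.
It also fails if it takes over 64 s, if anything falls off the work surface, if the arm or the gripper's body presses on something with over 40 N, if the wrist force passes 120 N, or if a joint passes its speed limit or range.

## Working session

There is one attempt and no reset: what is moved stays moved. The work goes in short steps, Python scripts to look and compute and a tool call to move; the robot and the scene stay as the last step left them, time stands still between calls to the robot, and variables do not carry over. Pictures are saved under pics/ and viewed, about 8 in all and at most 12, crops included, and the job is handed in when it is done.

Besides the shell and the picture viewer there is one more tool, called after "Emit:" as name(argument=value, ...), one argument or row to a line, values as JSON. servo_tool: Moves the arm, as the interface text tells. Its arguments: {"type":"object","properties":{"increments":{"type":"array","items":{"type":"array"}},"jaw":{"type":"number"},"squeeze":{"type":"number"}},"required":["increments"]}

```bash
mkdir -p pics; cat > h.py <<'E'
import numpy as np, cv2
from rig import readout, optics, robot, finder
def ray(cam,px,z):
    c=optics.calibration(cam);K=np.array(c["K"])
    if cam=="wrist":
        raise SystemExit
    T=np.linalg.inv(np.array(c["world_to_cam"]))
    d=T[:3,:3]@np.linalg.inv(K)@[px[1],px[0],1.];o=T[:3,3]
    return o+d*(z-o[2])/d[2]
def proj(cam,P):
    c=optics.calibration(cam);P=np.atleast_2d(P).astype(float)
    q=(np.array(c["world_to_cam"])[:3]@np.c_[P,np.ones(len(P))].T);p=np.array(c["K"])@q
    return (p[:2]/p[2]).T   # col,row
def snap(cam,name):
    im=optics.read_camera(cam);cv2.imwrite("pics/"+name,cv2.cvtColor(im,cv2.COLOR_RGB2BGR));return im
E
python3 - <<'E'
from h import *
s=readout.read_state();print(s["tcp_pos"],s["ee_rot"],s["gripper_width"],s["wrist_force"])
a=snap("scene","a.png");b=snap("side","b.png")
for cam in ("scene","side"):
    c=optics.calibration(cam);print(cam,np.linalg.inv(np.array(c["world_to_cam"])).round(2).tolist(),np.array(c["K"])[0])
    for n,z in (("light_bar",.028),("bay",.02),("post",.042),("flux_jar",.02),("solder_spool",.02),("alcohol_bottle",.06)):
        for r in finder.look_for(n,cam)[:2]: print(n,r["confidence"],np.round(r["pixel"]),ray(cam,r["pixel"],z).round(3))
cv2.imwrite("pics/ab.png",cv2.cvtColor(np.vstack([a,b])[:, :],cv2.COLOR_RGB2BGR)[::1])
E
```

```text
[5.74384941e-01 8.05747550e-05 2.49340432e-01] [-1.57283217e+00  2.10793480e-04 -1.57080517e+00] 0.08524194802500346 [0.48424097 0.12012838 0.98155176]
scene [[0.59, 0.6, -0.54, 1.25], [0.81, -0.45, 0.37, -0.53], [-0.02, -0.65, -0.76, 1.05], [0.0, 0.0, 0.0, 1.0]] [459.97572425   0.         250.91639871]
light_bar 0.8 [201. 199.] [ 0.481 -0.178  0.028]
light_bar 0.27 [138. 335.] [0.523 0.311 0.028]
bay 0.88 [220. 280.] [ 0.667 -0.032  0.02 ]
post 0.58 [185. 273.] [0.572 0.02  0.042]
flux_jar 0.68 [295. 143.] [ 0.646 -0.446  0.02 ]
flux_jar 0.46 [160. 290.] [0.507 0.135 0.02 ]
solder_spool 0.6 [261. 213.] [ 0.669 -0.253  0.02 ]
solder_spool 0.2 [254. 100.] [ 0.471 -0.482  0.02 ]
alcohol_bottle 0.86 [175. 321.] [0.636 0.143 0.06 ]
alcohol_bottle 0.34 [223. 278.] [ 0.696 -0.062  0.06 ]
side [[0.92, 0.21, -0.32, 0.89], [0.38, -0.55, 0.74, -0.78], [-0.02, -0.81, -0.59, 0.63], [0.0, 0.0, 0.0, 1.0]] [379.22840332   0.         255.48227031]
light_bar 0.75 [216. 199.] [ 0.482 -0.187  0.028]
bay 0.76 [201. 289.] [ 0.665 -0.043  0.02 ]
bay 0.7 [307. 111.] [ 0.45  -0.476  0.02 ]
post 0.47 [176. 263.] [0.572 0.011 0.042]
flux_jar 0.7 [159. 262.] [0.522 0.123 0.02 ]
solder_spool 0.65 [258. 261.] [ 0.671 -0.253  0.02 ]
alcohol_bottle 0.92 [149. 303.] [0.64  0.157 0.06 ]
```

View pics/a.png

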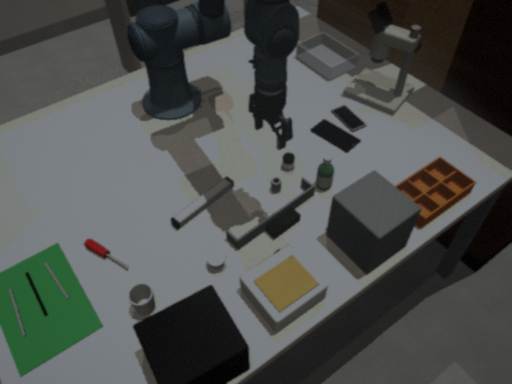

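View pics/b.png

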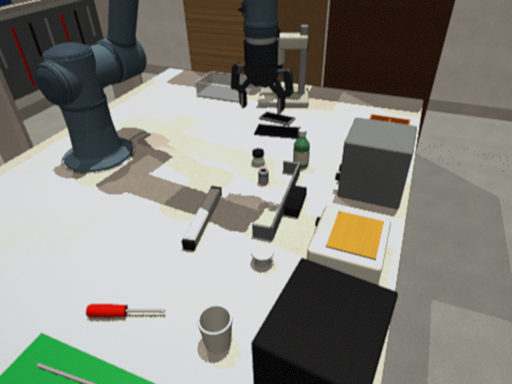

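The scene view shows the bar at about (row 203, col 203), the bay at (210, 275), the post at (184, 276), the jar at (160, 288) and the bottle at (175, 325). The side view agrees. Next I fit box models to the masks to get exact poses.

```bash
cat >> h.py <<'E'
from scipy.optimize import minimize
def box(x0,x1,y0,y1,z1): return np.array([[x,y,z] for x in(x0,x1) for y in(y0,y1) for z in(0,z1)])
BAR=[box(-.015,.015,-.11,.11,.028)]
BAY=[box(0,.006,-.146,.146,.045),box(-.045,.006,.14,.146,.04),box(-.045,.006,-.146,-.14,.04)]
t=np.linspace(0,2*np.pi,24)
POST=[np.vstack([np.c_[.015*np.cos(t),.015*np.sin(t),0*t+z] for z in (0,.042)])]
def place(m,p):
    c,s=np.cos(p[2]),np.sin(p[2]);R=np.array([[c,-s,0],[s,c,0],[0,0,1]]);return [b@R.T+[p[0],p[1],0] for b in m]
def sil(m,p,cam,S=4):
    im=np.zeros((384*S,512*S),np.uint8)
    for b in place(m,p):
        cv2.fillConvexPoly(im,cv2.convexHull(((proj(cam,b)+.5)*S).round().astype(np.int32)),1)
    return im.reshape(384,S,512,S).mean((1,3))
def fit(name,m,p0,cams=("scene","side"),new=True):
    M=[]
    for c in cams:
        if new: optics.read_camera(c)
        r=finder.masks_of(name,c)
        if r: M.append((c,min(r[:3],key=lambda k:0 if not k["region"].any() else np.linalg.norm(ray(c,k["pixel"],.02)[:2]-p0[:2]))["region"].astype(float)))
    def cost(p):
        v=0
        for c,g in M:
            s=sil(m,p,c);v+=1-np.minimum(s,g).sum()/np.maximum(s,g).sum()
        return v/len(M)
    p0=np.array(p0,float);sx=np.vstack([p0,p0+[.015,0,0],p0+[0,.015,0],p0+[0,0,.1]])
    best=minimize(cost,p0,method="Nelder-Mead",options=dict(initial_simplex=sx,maxiter=120,xatol=2e-4,fatol=1e-4))
    return best.x,best.fun
def rel(bay,p):
    c,s=np.cos(bay[2]),np.sin(bay[2]);d=np.array(p[:2])-bay[:2];return np.array([c*d[0]+s*d[1],-s*d[0]+c*d[1]])
E
python3 - <<'E'
from h import *
for n,m,p in(("light_bar",BAR,[.482,-.182,-.2]),("bay",BAY,[.67,-.035,0]),("post",POST,[.58,.015,0])):
    for cams in (("scene",),("side",),("scene","side")):
        x,f=fit(n,m,p,cams,new=False); print(n,cams,x.round(4),round(f,3))
        if n=="bay":b=x
    if n=="post":print(rel(b,x))
for v in("a","scene"),("b","side"):
    im=cv2.imread(f"pics/{v[0]}.png");im=cv2.resize(im,None,fx=4,fy=4,interpolation=cv2.INTER_CUBIC)
    cv2.imwrite(f"pics/{v[0]}4.png",im[140*4:250*4,160*4:350*4])
E
```

```text
light_bar ('scene',) [ 0.4789 -0.1659  0.1811] 0.101
light_bar ('side',) [ 0.4792 -0.1647  0.176 ] 0.116
light_bar ('scene', 'side') [ 0.4785 -0.1637  0.1666] 0.118
bay ('scene',) [ 0.6505 -0.032   0.081 ] 0.332
bay ('side',) [ 0.651  -0.028   0.0749] 0.371
bay ('scene', 'side') [ 0.6512 -0.0312  0.0799] 0.359
post ('scene',) [0.5591 0.0377 0.1916] 0.077
post ('side',) [0.5568 0.0432 0.1089] 0.271
post ('scene', 'side') [0.5581 0.0384 0.0926] 0.182
[-0.08724782  0.07675324]
```

```bash
python3 - <<'E'
from h import *
S=4;out=[]
for f,cam,c0 in (("a","scene",160),("b","side",160)):
    im=cv2.resize(cv2.imread(f"pics/{f}.png"),None,fx=S,fy=S,interpolation=cv2.INTER_CUBIC)
    for m,p,col in((BAR,[.4787,-.1645,.172],(0,0,255)),(BAY,[.6512,-.0312,.0799],(0,255,0)),(POST,[.558,.0384,0],(255,0,0))):
        for b in place(m,p):
            q=((proj(cam,b)+.5)*S).round().astype(np.int32)
            if len(b)==8:
                for i in range(8):
                    for k in (1,2,4):
                        if not i&k: cv2.line(im,tuple(map(int,q[i])),tuple(map(int,q[i|k])),col,1)
            else: cv2.polylines(im,[q[24:].reshape(-1,1,2)],True,col,1)
    out.append(im[145*S:255*S,c0*S:340*S])
o=np.vstack(out);print(o.shape);cv2.imwrite("pics/ov.png",cv2.resize(o,None,fx=.68,fy=.68,interpolation=cv2.INTER_AREA))
E
```

```text
(880, 720, 3)
```

View pics/ov.png

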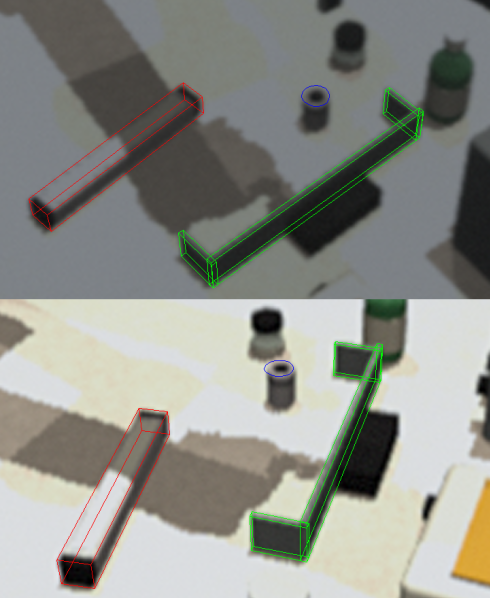

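The overlay fits bar, bay and post to a few mm. In the bay frame the post is at (-87, 77) mm and the bar centre at (-183, -119) mm with a yaw of +0.09. My plan has four steps:
1. Push the left part forward to angle the bar to about -0.4 rad.
2. Slide it along its axis behind the post.
3. Push the right end in.
4. Seat it.

Emit:
servo_tool(
  increments=[
    [[0.7, 0.5, -1.0], 0],
    [[1.4, 1.0, -2.0], 0],
    [[2.2, 1.5, -3.2], 0],
    [[2.2, 2.2, -3.2], 0],
    [[2.2, 3.0, -3.2], 0],
    [[2.2, 3.7, -3.2], 0],
    [[2.2, 4.1, -3.2], 0],
    [[2.2, 4.38, -3.2], 0],
    [[2.2, 4.38, -3.2], 0],
    [[2.2, 4.38, -3.2], 0],
  ],
  jaw=1,
  squeeze=20,
)

```text
clock: 2.3
tcp_pos: [0.4152, -0.1101, 0.0316]
ee_rot: [-1.571, -0.0, -1.571]
wrist_force: [0.6, -0.4, 0.2]
gripper_width: 0.0003
```

Emit:
servo_tool(
  increments=[
    [[0, 0, 0.2], 0],
    [[0, 0, 0.35], 0],
    [[0, 0, 0.45], 0],
    [[0, 0, 0.55], 0],
    [[0, 0, 0.65], 0],
    [[0, 0, 0.75], 0],
    [[0, 0, 0.85], 0],
    [[0, 0, 0.95], 0],
    [[0, 0, 1.05], 0],
    [[0, 0, 1.15], 0],
    [[0, 0, 1.25], 0],
    [[0, 0, 1.35], 0],
    [[0, 0, 1.45], 0],
    [[0, 0, 1.55], 0],
    [[0, 0, 1.6], 0],
    [[0, 0, 1.6], 0],
  ],
)

```text
clock: 3.9
tcp_pos: [0.496, -0.1102, 0.0318]
ee_rot: [-1.57, -0.0, -1.571]
wrist_force: [0.8, 0.6, 0.2]
gripper_width: 0.0002
```

```bash
cat > m.py <<'E'
from h import *
import sys
B=np.array([.6512,-.0312,.0799])
p0=[float(v) for v in sys.argv[1:4]]
x,f=fit("light_bar",BAR,p0)
def rep(x,f):
    print("world",x.round(4),"cost",round(f,3),"bayframe",rel(B,x).round(4),"phi",round(x[2]-B[2],3))
    u=np.array([-np.sin(x[2]),np.cos(x[2])])
    for n,e in(("L",x[:2]+.11*u),("R",x[:2]-.11*u)):print(n,"world",e.round(4),"bay",rel(B,e).round(4))
rep(x,f)
print(readout.read_state()["tcp_pos"])
E
python3 m.py .51 -.155 -.3
```

```text
world [ 0.5139 -0.1711 -0.1775] cost 0.125 bayframe [-0.148  -0.1285] phi -0.257
L world [ 0.5334 -0.0628] bay [-0.12   -0.0221]
R world [ 0.4945 -0.2793] bay [-0.176  -0.2348]
[ 0.4953841  -0.11015757  0.03176644]
```

Emit:
servo_tool(
  increments=[
    [[0, 0, 0.1], 0],
    [[0, 0, 0.2], 0],
    [[0, 0, 0.3], 0],
    [[0, 0, 0.4], 0],
    [[0, 0, 0.45], 0],
    [[0, 0, 0.45], 0],
    [[0, 0, 0.2], 0],
    [[0, 0, -0.2], 0],
    [[0, -1, -0.2], 0],
    [[0, -2, -0.2], 0],
    [[1.5, -2, -0.8], 9],
    [[2.5, -2, -0.8], 18],
  ],
)

```text
clock: 5.3
tcp_pos: [0.4604, -0.2065, 0.1342]
ee_rot: [-1.566, -0.001, -1.873]
wrist_force: [0.9, 0.2, -0.6]
gripper_width: 0.0002
```

```bash
python3 m.py .525 -.173 -.33
```

```text
world [ 0.5276 -0.1738 -0.3518] cost 0.174 bayframe [-0.1346 -0.1323] phi -0.432
L world [ 0.5655 -0.0706] bay [-0.0885 -0.0324]
R world [ 0.4897 -0.2771] bay [-0.1806 -0.2322]
[ 0.45946439 -0.20706551  0.1319361 ]
```

```bash
cat > g.py <<'E'
from h import *
import sys
from scipy.spatial.transform import Rotation as Ro
s=readout.read_state();R=Ro.from_euler("xyz",s["ee_rot"]).as_matrix();print(s["tcp_pos"],s["ee_rot"])
for a in sys.argv[1:]:
    x,y,z,w=map(float,a.split(","))
    print(a,(R.T@(np.array([x,y,z])-s["tcp_pos"])/.05).round(2),"yaw",round(-np.degrees(w-np.pi/2-s["ee_rot"][2]),1))
E
python3 g.py .477,-.311,.13,-.352 .477,-.311,.031,-.352 .527,-.175,.031,-.352
```

```text
[ 0.45946439 -0.20706551  0.1319361 ] [-1.56956503e+00  2.89190256e-04 -1.87261393e+00]
.477,-.311,.13,-.352 [1.88 0.04 0.95] yaw 2.9
.477,-.311,.031,-.352 [1.88 2.02 0.95] yaw 2.9
.527,-.175,.031,-.352 [-1.01  2.02  1.1 ] yaw 2.9
```

Emit:
servo_tool(
  increments=[
    [[0.9, 0, 0.5], 3],
    [[1.9, 0, 0.95], 3],
    [[1.9, 0.7, 0.95], 3],
    [[1.9, 1.4, 0.95], 3],
    [[1.9, 1.8, 0.95], 3],
    [[1.9, 2.02, 0.95], 3],
    [[1.9, 2.02, 0.95], 3],
    [[1.9, 2.02, 0.95], 3],
  ],
)

```text
clock: 6.3
tcp_pos: [0.4774, -0.3115, 0.0317]
ee_rot: [-1.569, 0.0, -1.924]
wrist_force: [-0.1, 0.2, -0.1]
gripper_width: 0.0001
```

```bash
python3 m.py .5276 -.1738 -.35; python3 g.py .527,-.175,.031,-.352; python3 -c "
from h import *
im=cv2.imread('pics/a.png')
a=snap('side','c.png');cv2.imwrite('pics/c4.png',cv2.cvtColor(cv2.resize(a[140:280,150:350],None,fx=3,fy=3),cv2.COLOR_RGB2BGR))"
```

```text
world [ 0.5276 -0.1717 -0.3528] cost 0.116 bayframe [-0.1344 -0.1302] phi -0.433
L world [ 0.5656 -0.0685] bay [-0.0883 -0.0303]
R world [ 0.4896 -0.2749] bay [-0.1805 -0.2301]
[ 0.47779114 -0.31249398  0.03242534]
[ 0.47779114 -0.31249398  0.03242534] [-1.56693172e+00 -5.10978851e-04 -1.92458854e+00]
.527,-.175,.031,-.352 [-2.92  0.03 -0.03] yaw -0.1
```

View pics/c4.png

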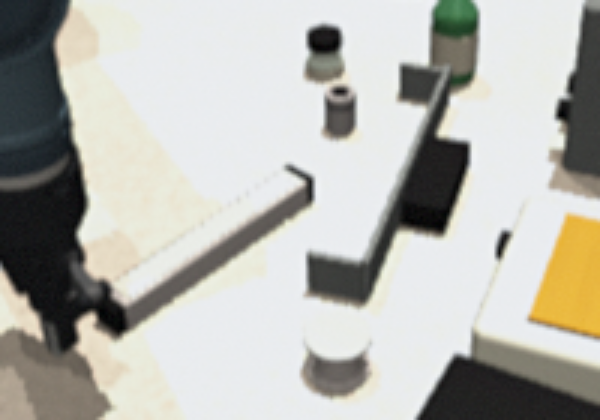

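The bar lies angled, its left end (crop row 185, col 300) aimed into the gap right of the post at (110, 340). The fingers stand at its right end.

Emit:
servo_tool(
  increments=[
    [[-0.3, 0, 0], 0],
    [[-0.5, 0, 0], 0],
    [[-0.62, 0, 0], 0],
    [[-0.74, 0, 0], 0],
    [[-0.86, 0, 0], 0],
    [[-0.98, 0, 0], 0],
    [[-1.1, 0, 0], 0],
    [[-1.22, 0, 0], 0],
    [[-1.34, 0, 0], 0],
    [[-1.46, 0, 0], 0],
    [[-1.58, 0, 0], 0],
    [[-1.7, 0, 0], 0],
    [[-1.82, 0, 0], 0],
    [[-1.94, 0, 0], 0],
    [[-2.06, 0, 0], 0],
    [[-2.16, 0, 0], 0],
    [[-2.16, 0, 0], 0],
  ],
)

```text
clock: 8.25
tcp_pos: [0.5152, -0.2097, 0.0319]
ee_rot: [-1.568, 0.002, -1.924]
wrist_force: [-0.1, -0.3, 1.1]
gripper_width: -0.0002
```

```bash
python3 m.py .553 -.098 -.35
```

```text
world [ 0.5558 -0.0931 -0.3452] cost 0.134 bayframe [-0.1    -0.0541] phi -0.425
L world [0.593  0.0104] bay [-0.0547  0.0461]
R world [ 0.5186 -0.1967] bay [-0.1454 -0.1543]
[ 0.51445886 -0.21021505  0.03154702]
```

Emit:
servo_tool(
  increments=[
    [[-0.12, 0, 0], 0],
    [[-0.24, 0, 0], 0],
    [[-0.36, 0, 0], 0],
    [[-0.48, 0, 0], 0],
    [[-0.6, 0, 0], 0],
    [[-0.72, 0, 0], 0],
    [[-0.84, 0, 0], 0],
    [[-0.96, 0, 0], 0],
    [[-1.08, 0, 0], 0],
    [[-1.18, 0, 0], 0],
    [[-1.18, 0, 0], 0],
    [[-0.9, 0, 0], 0],
    [[-0.7, 0, 0], 0],
    [[-0.5, 0, -0.5], 0],
    [[-0.5, 0, -1.0], 0],
  ],
)

```text
clock: 9.95
tcp_pos: [0.4758, -0.1717, 0.0316]
ee_rot: [-1.568, 0.001, -1.927]
wrist_force: [0.4, -0.4, 0.0]
gripper_width: -0.0001
```

```bash
python3 m.py .576 -.037 -.34
```

```text
world [ 0.5755 -0.039  -0.3418] cost 0.082 bayframe [-0.0761 -0.0017] phi -0.422
L world [0.6123 0.0647] bay [-0.0311  0.0987]
R world [ 0.5386 -0.1426] bay [-0.1211 -0.102 ]
[ 0.47581254 -0.17026509  0.03160547]
```

```bash
python3 g.py .478,-.128,.031,0 .500,-.128,.031,0 .590,-.121,.031,0
```

```text
[ 0.47581254 -0.17026509  0.03160547] [-1.56864368e+00  1.24499174e-03 -1.92593400e+00]
.478,-.128,.031,0 [-0.81  0.01 -0.25] yaw -20.3
.500,-.128,.031,0 [-0.96  0.01  0.16] yaw -20.3
.590,-.121,.031,0 [-1.72  0.02  1.8 ] yaw -20.3
```

Emit:
servo_tool(
  increments=[
    [[-0.4, 0, -0.2], -8],
    [[-0.8, 0, -0.2], -16],
    [[-0.82, 0, -0.2], -20.3],
    [[-0.96, 0, 0.16], -20.3],
    [[-1.02, 0, 0.28], -20.3],
    [[-1.08, 0, 0.4], -20.3],
    [[-1.13, 0, 0.52], -20.3],
    [[-1.19, 0, 0.64], -20.3],
    [[-1.24, 0, 0.76], -20.3],
    [[-1.3, 0, 0.88], -20.3],
    [[-1.35, 0, 1.0], -20.3],
    [[-1.41, 0, 1.12], -20.3],
    [[-1.46, 0, 1.24], -20.3],
    [[-1.52, 0, 1.36], -20.3],
    [[-1.57, 0, 1.48], -20.3],
    [[-1.57, 0, 1.48], -20.3],
  ],
)

```text
clock: 11.75
tcp_pos: [0.5739, -0.1224, 0.032]
ee_rot: [-1.567, 0.0, -1.571]
wrist_force: [-0.6, 0.6, 0.4]
gripper_width: 0.0001
```

```bash
python3 m.py .60 -.03 -.05; python3 -c "
from h import *
a=snap('side','d.png');b=snap('scene','d2.png')
cv2.imwrite('pics/d4.png',cv2.cvtColor(cv2.resize(np.hstack([a[140:270,220:340],b[140:270,200:340]]),None,fx=3,fy=3),cv2.COLOR_RGB2BGR))"
```

```text
world [ 0.601  -0.0328  0.0186] cost 0.16 bayframe [-0.0501  0.0025] phi -0.061
L world [0.599  0.0772] bay [-0.0434  0.1122]
R world [ 0.6031 -0.1427] bay [-0.0569 -0.1073]
[ 0.57237417 -0.12228323  0.0318841 ]
```

View pics/d4.png

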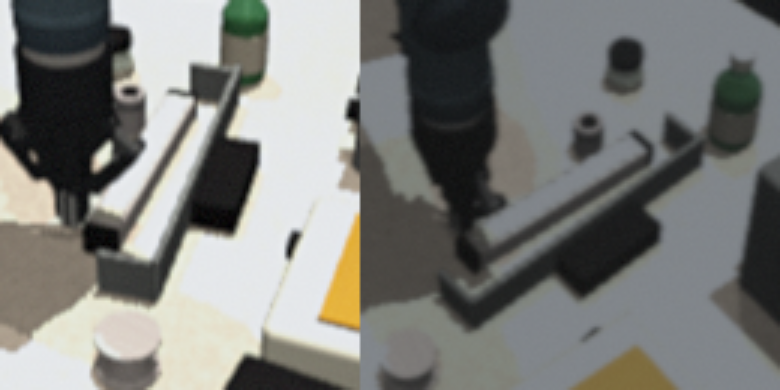

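The bar is fully behind the post (side crop: left end at about row 95, col 180) and nearly parallel to the wall. It lies about 35 mm short of home and clear of both cheeks. Next I push near its middle.

Emit:
servo_tool(
  increments=[
    [[0, 0, -0.35], 0],
    [[-0.4, 0, -0.65], -2],
    [[-0.9, 0, -0.65], -4.6],
    [[-1.25, 0, -0.65], -4.6],
    [[-1.26, 0, -0.4], -4.6],
    [[-1.27, 0, -0.2], -4.6],
    [[-1.28, 0, -0.1], -4.6],
    [[-1.29, 0, 0.0], -4.6],
    [[-1.3, 0, 0.1], -4.6],
    [[-1.31, 0, 0.2], -4.6],
    [[-1.32, 0, 0.3], -4.6],
    [[-1.33, 0, 0.4], -4.6],
    [[-1.34, 0, 0.5], -4.6],
    [[-1.35, 0, 0.56], -4.6],
    [[-1.35, 0, 0.56], -4.6],
  ],
)

```text
clock: 13.55
tcp_pos: [0.6012, -0.0548, 0.032]
ee_rot: [-1.567, 0.0, -1.491]
wrist_force: [-0.2, 0.1, -0.3]
gripper_width: 0.0002
```

```bash
python3 m.py .63 -.03 .05
```

```text
world [ 0.6258 -0.0259  0.1141] cost 0.371 bayframe [-0.0249  0.0073] phi 0.034
L world [0.6133 0.0834] bay [-0.0287  0.1173]
R world [ 0.6383 -0.1352] bay [-0.0211 -0.1026]
[ 0.60071689 -0.05477491  0.03214568]
```

Emit:
servo_tool(
  increments=[
    [[0, 0, -0.3], 0],
    [[-0.5, 0, -0.4], 0],
    [[-1.0, 0, -0.4], 0],
    [[-1.0, 0, -0.25], 0],
    [[-1.0, 0, -0.15], 0],
    [[-1.0, 0, -0.05], 0],
    [[-1.0, 0, 0.03], 0],
    [[-1.0, 0, 0.09], 0],
    [[-1.0, 0, 0.14], 0],
    [[-1.0, 0, 0.17], 0],
    [[-1.0, 0, 0.17], 0],
  ],
)

```text
clock: 14.85
tcp_pos: [0.6051, -0.0046, 0.0319]
ee_rot: [-1.568, 0.0, -1.492]
wrist_force: [-2.5, -0.4, 0.7]
gripper_width: 0.0001
```

Emit:
servo_tool(
  increments=[
    [[0, 0, 0.02], 0],
    [[0, 0, 0.04], 0],
    [[0, 0, 0.04], 0],
  ],
)

```text
clock: 15.15
tcp_pos: [0.6052, -0.0046, 0.0319]
ee_rot: [-1.572, -0.0, -1.492]
wrist_force: [-7.5, -0.6, 6.1]
gripper_width: -0.0001
```

Emit:
servo_tool(
  increments=[
    [[0, 0, -0.2], 0],
    [[0, 0, -0.6], 0],
    [[0.8, 0, -0.7], 0],
    [[1.6, 0, -0.7], 0],
    [[2.2, 0, -0.7], 0],
    [[2.2, 0, -0.5], 0],
    [[2.2, 0, -0.4], 0],
    [[2.2, 0, -0.3], 0],
    [[2.2, 0, -0.2], 0],
    [[2.2, 0, -0.12], 0],
    [[2.2, 0, -0.06], 0],
    [[2.2, 0, -0.02], 0],
    [[2.2, 0, 0.0], 0],
    [[2.2, 0, 0.02], 0],
    [[2.2, 0, 0.02], 0],
  ],
)

```text
clock: 16.65
tcp_pos: [0.6138, -0.1139, 0.0317]
ee_rot: [-1.573, 0.0, -1.492]
wrist_force: [-3.7, 1.2, 3.0]
gripper_width: 0.0002
```

Emit:
servo_tool(
  increments=[
    [[0, 0, 0.02], 0],
    [[0, 0, 0.02], 0],
    [[0, 0, -0.2], 0],
    [[0, 0, -0.7], 0],
    [[0, 0, -1.2], 0],
    [[0, -1, -2.0], 0],
    [[0, -2, -3.0], 0],
    [[1.0, -3, -4.0], 0],
    [[1.0, -3, -4.0], 0],
    [[1.0, -3, -4.0], 0],
  ],
)

```text
clock: 17.65
tcp_pos: [0.4192, -0.1821, 0.1858]
ee_rot: [-1.568, -0.004, -1.494]
wrist_force: [1.1, 0.0, 0.2]
gripper_width: 0.0002
```

```bash
python3 m.py .636 -.025 .08; python3 -c "
from h import *
a=snap('side','e.png');b=snap('scene','e2.png')
cv2.imwrite('pics/e4.png',cv2.cvtColor(cv2.resize(np.hstack([a[130:260,230:330],b[130:260,210:350]]),None,fx=3.3,fy=3.3,interpolation=cv2.INTER_CUBIC),cv2.COLOR_RGB2BGR))
for n,z in (('flux_jar',.02),('solder_spool',.02),('alcohol_bottle',.06)):
  for c in('scene','side'):
    r=finder.look_for(n,c); print(n,c,[ray(c,k['pixel'],z).round(3).tolist() for k in r[:2]])"
```

```text
world [ 0.6282 -0.0214  0.1143] cost 0.482 bayframe [-0.0221  0.0116] phi 0.034
L world [0.6157 0.0879] bay [-0.0259  0.1216]
R world [ 0.6408 -0.1307] bay [-0.0183 -0.0983]
[ 0.41965848 -0.17957271  0.1817669 ]
flux_jar scene [[0.481, 0.416, 0.02]]
flux_jar side [[0.514, 0.131, 0.02]]
solder_spool scene [[0.669, -0.247, 0.02]]
solder_spool side [[0.674, -0.25, 0.02]]
alcohol_bottle scene [[0.647, 0.153, 0.06]]
alcohol_bottle side [[0.623, 0.164, 0.06]]
```

View pics/e4.png

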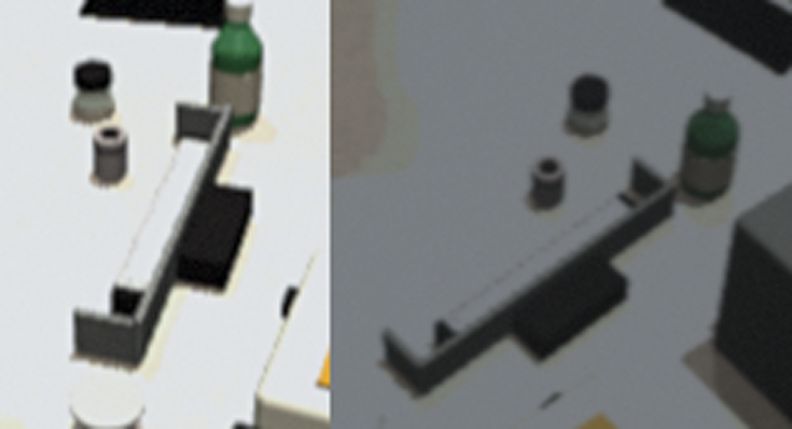

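The bar looks seated between the cheeks and against the wall, but the mask fit is poor here because only the white strip was segmented. I'll check by touching the left, middle and right at low force.

```bash
python3 g.py .549,-.0095,.13,.08 .549,-.0095,.031,.08 .606,-.0045,.031,.08 
```

```text
[ 0.4188839  -0.17906361  0.18160499] [-1.57439029e+00  1.14692479e-03 -1.49094180e+00]
.549,-.0095,.13,.08 [-3.17  1.03  2.87] yaw -0.0
.549,-.0095,.031,.08 [-3.17  3.01  2.88] yaw -0.0
.606,-.0045,.031,.08 [-3.18  3.    4.02] yaw -0.0
```

Emit:
servo_tool(
  increments=[
    [[-0.8, 0.3, 0.7], 0],
    [[-1.6, 0.6, 1.4], 0],
    [[-2.4, 0.9, 2.2], 0],
    [[-3.17, 1.0, 2.87], 0],
    [[-3.17, 1.8, 2.87], 0],
    [[-3.17, 2.6, 2.87], 0],
    [[-3.17, 3.0, 2.87], 0],
    [[-3.17, 3.0, 3.3], 0],
    [[-3.18, 3.0, 3.7], 0],
    [[-3.18, 3.0, 3.9], 0],
    [[-3.18, 3.0, 3.97], 0],
    [[-3.18, 3.0, 4.01], 0],
    [[-3.18, 3.0, 4.03], 0],
    [[-3.18, 3.0, 4.05], 0],
    [[-3.18, 3.0, 4.05], 0],
  ],
)

```text
clock: 19.75
tcp_pos: [0.6051, -0.0043, 0.0307]
ee_rot: [-1.578, 0.001, -1.491]
wrist_force: [-5.5, -0.9, 2.7]
gripper_width: 0.0001
```

Emit:
servo_tool(
  increments=[
    [[0, 0, -0.3], 0],
    [[0.6, 0, -0.4], 0],
    [[1.0, 0, -0.4], 0],
    [[1.0, 0, -0.2], 0],
    [[1.0, 0, -0.1], 0],
    [[1.0, 0, -0.05], 0],
    [[1.0, 0, 0.0], 0],
    [[1.0, 0, 0.02], 0],
    [[1.0, 0, 0.02], 0],
  ],
)

```text
clock: 20.65
tcp_pos: [0.609, -0.0537, 0.0304]
ee_rot: [-1.58, 0.001, -1.491]
wrist_force: [-3.8, -0.9, 3.0]
gripper_width: 0.0001
```

Emit:
servo_tool(
  increments=[
    [[0, 0, -0.3], 0],
    [[0.6, 0, -0.4], 0],
    [[1.2, 0, -0.4], 0],
    [[1.2, 0, -0.2], 0],
    [[1.2, 0, -0.1], 0],
    [[1.2, 0, -0.05], 0],
    [[1.2, 0, 0.0], 0],
    [[1.2, 0, 0.02], 0],
    [[1.2, 0, 0.02], 0],
  ],
)

```text
clock: 21.55
tcp_pos: [0.6137, -0.1127, 0.0301]
ee_rot: [-1.582, 0.002, -1.49]
wrist_force: [-3.6, 1.2, 2.5]
gripper_width: -0.0001
```

Emit:
servo_tool(
  increments=[
    [[0, 0, -0.2], 0],
    [[0, 0, -0.7], 0],
    [[0, 0, -1.2], 0],
    [[0, -1, -2.0], 0],
    [[0, -2, -3.0], 0],
    [[1.0, -3, -4.0], 0],
    [[1.0, -3.5, -4.0], 0],
    [[1.0, -3.5, -4.0], 0],
  ],
)

```text
clock: 22.35
tcp_pos: [0.4199, -0.1798, 0.21]
ee_rot: [-1.579, 0.0, -1.49]
wrist_force: [1.9, -0.5, -0.3]
gripper_width: -0.0002
```

```bash
python3 - <<'E'
from h import *
S=6;B=np.array([.6512,-.0312,.0799]);out=[]
def W(x,y):
    c,s=np.cos(B[2]),np.sin(B[2]);return [B[0]+c*x-s*y,B[1]+s*x+c*y,B[2]]
for cam,(r,c) in (("side",(150,240)),("scene",(170,222))):
    im=cv2.resize(cv2.cvtColor(snap(cam,"f_%s.png"%cam),cv2.COLOR_RGB2BGR),None,fx=S,fy=S,interpolation=cv2.INTER_CUBIC)
    im=cv2.convertScaleAbs(im,alpha=1.6 if cam=="scene" else 1,beta=20)
    for m,p,col in((BAR,W(-.015,.008),(0,0,255)),):
        q=((proj(cam,place(m,p)[0])+.5)*S).round().astype(int)
        for i in range(8):
            for k in (1,2,4):
                if not i&k: cv2.line(im,tuple(map(int,q[i])),tuple(map(int,q[i|k])),col,1)
    out.append(im[r*S:(r+95)*S,c*S:(c+(65 if cam=="side" else 66))*S])
cv2.imwrite("pics/f.png",np.hstack(out));print(np.hstack(out).shape)
for n,z in (("flux_jar",.02),("phone_large",.009),("alcohol_bottle",.06)):
    r=finder.look_for(n,"side");print(n,[ray("side",k["pixel"],z).round(3).tolist() for k in r[:1]])
print(readout.read_state()["clock"])
E
```

```text
(570, 786, 3)
flux_jar [[0.522, 0.116, 0.02]]
phone_large [[0.487, 0.33, 0.009]]
alcohol_bottle [[0.633, 0.167, 0.06]]
22.6
```

View pics/f.png

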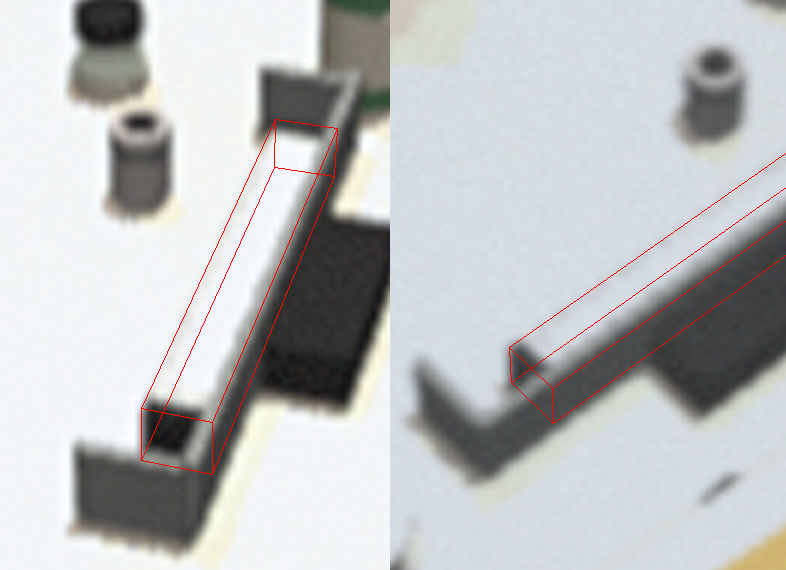

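```bash
python3 -c "
from h import *
print(robot.sign_off())"
```

```text
the job is handed in; nothing more can be done
None
```

The light bar is in its bay, between the two cheeks and against the back wall, and I've handed the job in. It took about 23 s of the 64 s, and the bar was only pushed with closed fingers.

I pushed the left end forward to angle the bar to about -0.43 rad and slid it along its axis behind the post. I then swung the right end in and seated it with light pushes of about 8 N at most.

**Last checks:**
- **Against the wall:** touches at the left, middle and right all met firm resistance at about 4–6 N. The three contact points lie on one line at 0.08 rad, which matches the bay's measured yaw.
- **Between the cheeks:** the model drawn in the home position agrees with the final side and scene pictures, about 8 mm left of the bay's middle. The bar's ends are roughly 20–35 mm clear of the cheeks.
- **Other things:** jar, bottle and spool look where they were in the pictures. Their positions agree to within about 1–2 cm, which is the detectors' scatter, apart from one stray jar detection in the scene view. I did not compare the phones, screwdriver and cup with their starting positions.

**Check that disagreed:** the last automatic mask fit put the bar 7 mm off the wall. Its overlap was poor because it picked up little more than the white strip, so I relied on the touches and the overlay instead.

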